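# Flip down both eye shields of the bench grinder

## Robot

A 6-joint arm with a two-finger parallel gripper is mounted at the origin on the work surface. World frame = base frame: x ahead of the robot, y to its left, z up, the work surface at z = 0. Lengths are in mm, angles in rad, forces in N, time in s.
With the tool pointing down it reaches from about 375 to 975 mm from the base axis. Payload 3.8 kg.
Tool frame: the origin (TCP) lies midway between the tips of the shut fingers; the grasp point (between the pads) lies 19 mm behind it (arm.pinch_z is the distance from the TCP to the grasp point, in mm); x points along the fingers, y is the direction in which the jaws open and shut, and the axes are right-handed (so a half turn about x gives the same grasp; the last joint's range is limited). The gripper opens to 85 mm and grips with 20 to 120 N. Pads are 22 mm wide; open, the fingers measure 114 mm over their backs; the gripper's body (76 mm by 85 mm) begins 54 mm behind the grasp point. The pads swing forward as they close: fully open they stand 13 mm farther back than shut.
Start: joints at [-1.288, 0.264, 1.604, -0, 1.274, -0.037], TCP at [212.199, -640.773, 231.28] pointing down, gripper open.
Joint ranges: [-2.63, 2.63], [-0.94, 2.18], [0.31, 2.57], [-1.31, 4.45], [0, 2.66], [-2.55, 2.55]. Speed limits (rad/s): [2.57, 2.57, 3.14, 3.14, 3.14, 3.14].

## Interface

Orientations are given as a unit quaternion [w, x, y, z].
In Python, from workcell import readout, imaging, workorder, arm gives the robot as it stands.
- The arm moves only by the shell command python3 -m jog 'ROWS' [FORCE]. ROWS is JSON, one flat list of numbers, 5 for each row, row after row: the opening, from 0 (shut) to 1 (fully open), then the shift along the tool's x, y, z in units of 1 m (1.0 is 1 m), then the turn about the tool's x in units of 45 degrees (1.0 is 45 degrees). In form: [claw, tx, ty, tz, turn, claw, tx, ty, tz, turn, ...]. A call has 1 to 12 rows; each row is the pose to reach, as a shift and turn from the pose measured when the call began, along the tool's axes at that moment; what a row does not reach only later rows make up. A row lasts 1/12 s, in which the tool goes at most 41.7 mm and 7.16 degrees, less where a joint would pass 70% of its speed; a pose out of reach is approached as far as the arm can. A call with a number of a shift or a turn outside -1 to 1 is refused whole. A call with a gripper value outside its range is refused whole. The fingers move at their own pace and stop on an object; FORCE is the grip in N (left out, the last holds). Time passes only in rows, so rows that repeat a pose let the fingers close. It gives the time, the measured TCP pose, the force and the opening at its end, in the units of the state.
- readout.sense(): the state, without advancing time (a new reading comes with each control period).
- imaging.get_image(name): name is "scene" or "top" or "wrist"; returns the picture (400x640x3 uint8, blue, green, red); there is no depth.
- imaging.get_calibration(name): a dict with "fx", "fy", "cx", "cy" (pixels), "R" (3x3) and "t" (3): a world point X has camera coordinates R X + t. Camera axes: x right, y down, z forward; pixel columns grow to the right and rows downward; lengths in mm; the calibration is good to about 2 mm. A picture is of the moment at which its call begins: read the wrist's pose just before it. get_calibration takes no time and is no camera call; for the wrist camera it gives the pose at the moment of the call.
- workorder.job_done(): hands the job in, once; it reports no verdict.
The state is a dict: "t": time; "joint_positions": joint angles; "joint_velocities": joint speeds; "tau": joint torques, N m; "tool_pos": TCP position; "tcp_rot": TCP orientation; "contact_force": force on the tool from outside, world axes, zero at the start; "moment": the same for the moment, N m; "width": finger opening in mm.
Only numpy, scipy, OpenCV 4.12 (cv2) and the standard library are available. Lean on these libraries where they do the work, as an engineer would, in place of code of your own. Each camera call takes 0.05 s, during which the arm holds its last target. There are 200 camera calls.

## Task

The bench grinder is about to be used: flip both of its clear eye shields down in front of the grinding wheels by pushing on their outer faces with your fingertips, gently and without slamming, until each is fully down on its stop. Do not pinch the shields, do not lift the grinder or shove it along the bench, and leave the cup, crank arm, spanner and oil bottle where they are. Finish with the hand clear of everything.

Things in the scene. Friction and masses are not known exactly. Their poses are not given: they have to be found in the camera images.
- grinder: Green bench grinder, 7.5 kg, loose on rubber feet (stays put under gentle pushes). Origin: centre of underside; z up, y along its shaft to the left wheel, front (-x: shields, tool rests) roughly towards the robot. Shaft 128 mm high; grey guards are drums of 86.5 mm radius, 50 mm wide, at y = +-135 mm; motor between has 67 mm radius; tool rests, 127 mm high, reach x = -113 mm.
- shield_left (a joint): Angle (rad) of the left (+y) eye shield, a clear pane in a black frame. 0 = fully down on its stop: it then slopes forward (grinder -x) and 35 degrees below level. Grows as it is raised: 0.611 level pointing forward, 2.182 straight up, 2.3 upper stop. Stiff friction hinge (0.13 N m: 2 to 3 N at 60 mm from the hinge), no spring: the shield stays where it is left.
- shield_right (a joint): Angle (rad) of the right (-y) eye shield; same size, stiffness and meaning as shield_left.
- shield_left_hinge (a point): Middle of the left shield's hinge line, which runs along the grinder's y axis; at (-54, +135, 208) mm in the grinder's frame, just above the front of the guard's top.
- shield_left_edge (a point): Middle of the left shield's free edge, in mid thickness, 92 mm from the hinge line; moves with the shield, which is 84 mm wide and 5 mm thick. To lower it, push on its outer face: the face that looks up and forward when the shield is down, and to the grinder's back when it stands straight up.
- shield_right_hinge (a point): Middle of the right shield's hinge line; at (-54, -135, 208) mm in the grinder's frame.
- shield_right_edge (a point): Middle of the right shield's free edge, in mid thickness, 92 mm from the hinge line; moves with the shield.
- cup: Open steel quench cup, 72 mm across the rim, 75 mm high, on the bench close in front of the motor, between the two shields. Origin: centre of its underside. Leave it alone.
- crank: Steel moped pedal crank arm, 166 mm long, 32 mm wide, 24 mm high, lying on the bench beside the grinder. Origin: middle of its underside, x along it. Leave it alone.
- spanner: Steel spanner, 170 mm long, lying on the bench beside the grinder. Origin: underside, x along it. Leave it alone.
- oil: Blue oil bottle with red cap and yellow label, 44 mm diameter, 120 mm high, standing beside the cup, close in front of the motor, between the two shields. Origin: centre of its underside. Leave it alone.
- shield_left_inside: Inner face of the left shield's clear pane (the side that looks at the wheel when the shield is down). Origin on the middle of the hinge line; moves with the shield. Not to be touched: the shield is only pushed on its other, outer face, never taken between the fingers.
- shield_right_inside: Inner face of the right shield's clear pane (the side that looks at the wheel when the shield is down). Origin on the middle of the hinge line; moves with the shield. Not to be touched: the shield is only pushed on its other, outer face, never taken between the fingers.

How it is judged:
By the outcome, as a careful person would: the job done as asked, in the order asked, and still so for the second after the job is handed in, with the robot touching nothing.
It also fails if it takes over 58 s, if anything falls off the work surface, if the arm or the gripper's body presses on something with over 40 N, if the wrist force passes 120 N, or if a joint passes its speed limit or range.

## Working session

There is one attempt and no reset: what is moved stays moved. The work goes in short steps, Python scripts to look and compute and a shell command to move; the robot and the scene stay as the last step left them, time stands still between calls to the robot, and variables do not carry over. Pictures are saved under pics/ and viewed, about 8 in all and at most 12, crops included, and the job is handed in when it is done.

```bash
mkdir -p pics; python3 - <<'E'
from workcell import readout, imaging
import cv2,numpy as np
for n in("scene","top"):
    cv2.imwrite(f"pics/{n}0.png",imaging.get_image(n))
    c=imaging.get_calibration(n);print(n,c)
print(readout.sense())
E
```

```text
scene {'fx': 370.6350501603555, 'fy': 370.6350501603555, 'cx': 324.7272022342976, 'cy': 202.43644670354416, 'R': array([[-0.88296447,  0.46930328,  0.01132113],
       [ 0.3634286 ,  0.69863517, -0.61630232],
       [-0.29714204, -0.54005863, -0.78742827]]), 't': array([ 513.28324096, -141.26269701, 1305.24841931])}
top {'fx': 408.90509413808905, 'fy': 408.90509413808905, 'cx': 315.78977726904924, 'cy': 199.62229809517734, 'R': array([[ 0.00879109, -0.99964238, -0.02525543],
       [-0.98880359, -0.00492779, -0.14914149],
       [ 0.1489637 ,  0.02628378, -0.98849329]]), 't': array([ 30.9970207 , 638.2869504 , 904.38457416])}
{'t': 0.1, 'joint_positions': array([-1.28785980e+00,  2.64698537e-01,  1.60524388e+00, -3.07463673e-05,
        1.27370343e+00, -3.68943890e-02]), 'joint_velocities': array([ 0.00041797, -0.00085975, -0.00340712, -0.00203821,  0.00036893,
       -0.00069876]), 'tau': array([-2.26620659e-04, -5.16708612e+01, -3.68589199e+01, -8.17566593e-05,
        6.20833292e-03, -4.82843598e-05]), 'tool_pos': array([ 212.03066044, -640.13417969,  230.06908281]), 'tcp_rot': array([-0.11187991, -0.69798436, -0.11331821,  0.69818314]), 'contact_force': array([ 0.42809938, -0.32102404,  0.20043367]), 'moment': array([ 0.04666394,  0.02518428, -0.00750749]), 'width': 85.39426605904025}
```

View pics/scene0.png

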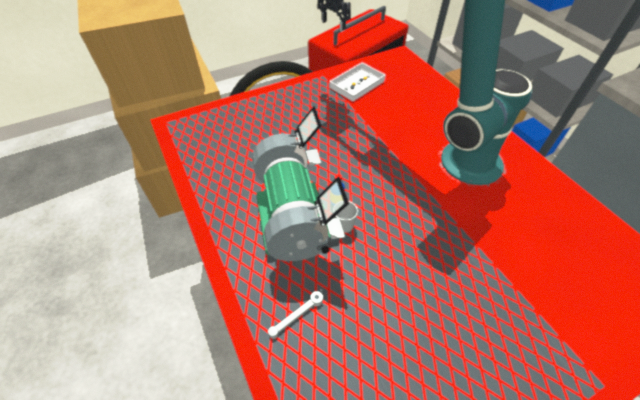

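View pics/top0.png

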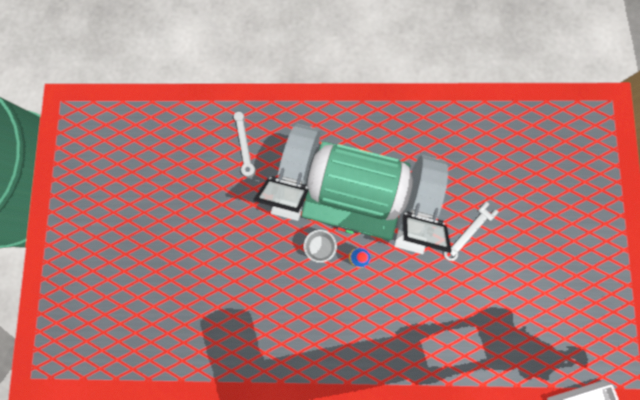

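The top view shows the grinder at about (360,180), with the left shield at about (282,193) and the right at about (427,232). The cup is at (320,245) and the oil at (360,257). I'll zoom in for corner pixels.

```bash
python3 - <<'E'
import cv2,numpy as np
t=cv2.imread("pics/top0.png")[110:270,230:496]; s=cv2.imread("pics/scene0.png")[95:265,240:370]
cv2.imwrite("pics/tz.png",cv2.resize(t,None,fx=3,fy=3,interpolation=cv2.INTER_CUBIC))
cv2.imwrite("pics/sz.png",cv2.resize(s,None,fx=3.5,fy=3.5,interpolation=cv2.INTER_CUBIC))
E
```

```text
(no output)
```

View pics/tz.png

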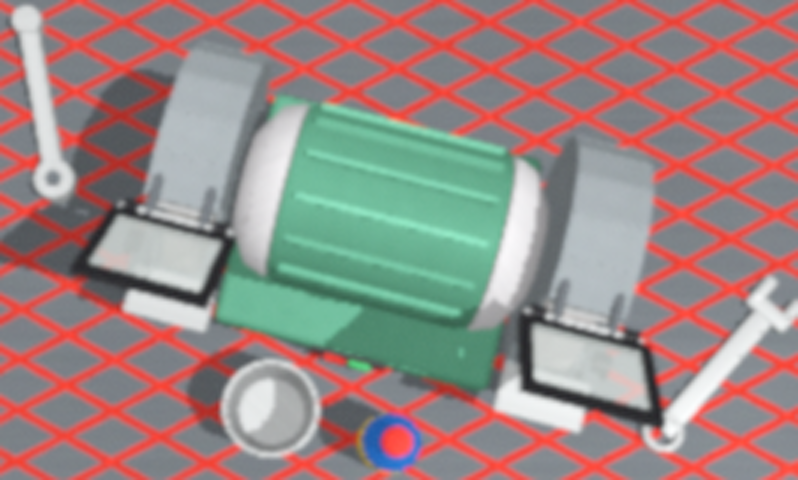

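View pics/sz.png

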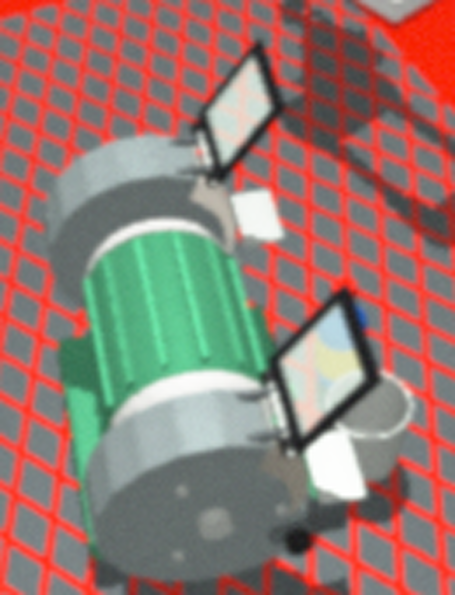

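The crops show all four corners of each shield clearly, both raised. I'll triangulate them.

```bash
cat > h.py <<'E'
import numpy as np
from workcell import imaging
def ray(n,p):
    c=imaging.get_calibration(n);R=np.array(c["R"]);d=R.T@[(p[0]-c["cx"])/c["fx"],(p[1]-c["cy"])/c["fy"],1]
    return -R.T@np.array(c["t"]),d/np.linalg.norm(d)
def plane(n,p,z):
    o,d=ray(n,p);return o+d*(z-o[2])/d[2]
def tri(a,b):
    A=np.zeros((3,3));y=np.zeros(3)
    for o,d in(a,b):
        P=np.eye(3)-np.outer(d,d);A+=P;y+=P@o
    x=np.linalg.solve(A,y);return x,[np.linalg.norm((np.eye(3)-np.outer(d,d))@(x-o)) for o,d in(a,b)][0]
E
python3 - <<'E'
from h import *
np.set_printoptions(precision=1,suppress=True)
T=lambda u,v:(230+u/3,110+v/3)
S=lambda u,v:(240+u/3.5,95+v/3.5)
pts={'Lh+':((118,204),(297,450)),'Lh-':((233,236),(270,365)),'Lf+':((75,270),(377,380)),'Lf-':((208,302),(345,290)),
'Rh+':((522,308),(220,178)),'Rh-':((640,340),(198,125)),'Rf+':((525,390),(280,105)),'Rf-':((662,425),(260,43))}
r={}
for k,(a,b) in pts.items():
    x,e=tri(ray('top',T(*a)),ray('scene',S(*b)));r[k]=x;print(k,x,round(e,1))
hl=[plane('top',T(*np.mean([pts[s+'h+'][0],pts[s+'h-'][0]],0)),208) for s in 'LR']
print('hinges z208',hl)
d=hl[0]-hl[1];print(np.linalg.norm(d),'yaw',np.arctan2(-d[0],d[1]))
yaw=np.arctan2(-d[0],d[1]);f=-np.array([np.cos(yaw),np.sin(yaw),0])
for s in 'LR':
    v=(r[s+'f+']+r[s+'f-']-r[s+'h+']-r[s+'h-'])/2
    print(s,v,np.linalg.norm(v),'angle',np.arctan2(v[2],v@f)+.611)
print('cup rim',plane('top',T(270,408),75),'oil top',plane('top',T(398,441),120))
E
```

```text
Lh+ [652.5 123.1 214.9] 2.9
Lh- [633.1  48.  211.9] 1.9
Lf+ [601.1 137.7 277.5] 1.4
Lf- [581.9  59.5 276.9] 2.4
Rh+ [ 585.4 -133.7  220.8] 3.2
Rh- [ 567.8 -210.5  208.8] 2.1
Rf+ [ 533.3 -124.7  280.7] 0.3
Rf- [ 513.  -201.3  279.6] 1.7
hinges z208 [array([645.8,  84.7, 208. ]), array([ 579.5, -175.1,  208. ])]
268.1184792838436 yaw -0.24986364069809197
L [-51.3  13.   63.8] 82.89467186780003 angle 1.4891778380866256
R [-53.4   9.1  65.4] 84.92718220074266 angle 1.4909234160019993
cup rim [529.7  24.4  75. ] oil top [505.8 -66.1 120. ]
```

Both shields are at about 1.49 rad (50° above level), and the grinder's yaw is about -0.25. With shut fingers, one straight push of 35 mm forward and 88 mm down carries the contact about 64 mm from the hinge all the way. Next I'll work out the shifts in the tool axes.

```bash
cat > go.py <<'E'
import sys,numpy as np
from workcell import readout
from scipy.spatial.transform import Rotation as Ro
np.set_printoptions(precision=4,suppress=True)
s=readout.sense();q=s['tcp_rot'];R=Ro.from_quat([*q[1:],q[0]]).as_matrix()
f=np.array([-.969,.247,0]);H={'L':np.array([645,85,208.]),'R':np.array([578.5,-174,208.])}
def show(T,l):print(l,T,'shift m',R.T@(T-s['tool_pos'])/1000)
print('t',s['t'],'pos',s['tool_pos'],'F',s['contact_force'],'w',s['width'],'j6',s['joint_positions'][5])
print('f in tool',R.T@f,'turn units to align z with +-f',np.arctan2(-(R.T@f)[1],(R.T@f)[2])/(np.pi/4))
for k in 'LR':
    for a,z,l in((30,130,'above'),(30,62,'start'),(65,-33,'end')):
        show(H[k]+a*f+[0,0,z],k+l)
E
python3 go.py
```

```text
t 0.1 pos [ 212.0307 -640.1342  230.0691] F [ 0.4281 -0.321   0.2004] w 85.39426605904025 j6 -0.03689438902392217
f in tool [ 0.0011 -0.5391  0.8422] turn units to align z with +-f 0.7250156181755579
Labove [615.93  92.41 338.  ] shift m [-0.1067 -0.5686 -0.6137]
Lstart [615.93  92.41 270.  ] shift m [-0.0387 -0.5685 -0.6137]
Lend [582.015 101.055 175.   ] shift m [ 0.0563 -0.5872 -0.5843]
Rabove [ 549.43 -166.59  338.  ] shift m [-0.1072 -0.3437 -0.4692]
Rstart [ 549.43 -166.59  270.  ] shift m [-0.0392 -0.3435 -0.4692]
Rend [ 515.515 -157.945  175.   ] shift m [ 0.0558 -0.3622 -0.4397]
```

```bash
python3 -m jog '[0,-0.107,0,0,0, 0,-0.107,-0.1,-0.137,0.2, 0,-0.107,-0.344,-0.469,0.725, 0,-0.107,-0.344,-0.469,0.725, 0,-0.107,-0.344,-0.469,0.725, 0,-0.107,-0.344,-0.469,0.725, 0,-0.107,-0.344,-0.469,0.725, 0,-0.107,-0.344,-0.469,0.725, 0,-0.107,-0.344,-0.469,0.725, 0,-0.107,-0.344,-0.469,0.725, 0,-0.107,-0.344,-0.469,0.725, 0,-0.107,-0.344,-0.469,0.725]'; python3 go.py
```

```text
t: 1.1
tool_pos: [475.2, -269.2, 325.8]
tcp_rot: [0.089, -0.701, 0.087, 0.702]
contact_force: [0.5, -1.3, -1.2]
width: -0.1
t 1.1 pos [ 475.2234 -269.1589  325.7909] F [ 0.4803 -1.2613 -1.2336] w -0.052012667625350666 j6 1.2586106358951008
f in tool [0.0014 0.0002 1.    ] turn units to align z with +-f -0.00027773068907652545
Labove [615.93  92.41 338.  ] shift m [-0.0116 -0.3852 -0.0469]
Lstart [615.93  92.41 270.  ] shift m [ 0.0564 -0.385  -0.047 ]
Lend [582.015 101.055 175.   ] shift m [ 0.1515 -0.3848 -0.0122]
Rabove [ 549.43 -166.59  338.  ] shift m [-0.0121 -0.1178 -0.0465]
Rstart [ 549.43 -166.59  270.  ] shift m [ 0.0559 -0.1176 -0.0466]
Rend [ 515.515 -157.945  175.   ] shift m [ 0.151  -0.1174 -0.0118]
```

```bash
python3 -m jog '[0,-0.012,-0.118,-0.047,0, 0,-0.012,-0.118,-0.047,0, 0,-0.012,-0.118,-0.047,0, 0,-0.012,-0.118,-0.047,0, 0,-0.012,-0.118,-0.047,0, 0,-0.012,-0.118,-0.047,0, 0,0.02,-0.118,-0.047,0, 0,0.04,-0.118,-0.047,0, 0,0.04,-0.118,-0.047,0]'; python3 go.py; python3 - <<'E'
from workcell import imaging
import cv2,numpy as np
s=imaging.get_image('scene')[60:270,240:410];t=imaging.get_image('top')[150:290,370:520]
a=cv2.resize(s,None,fx=2.4,fy=2.4);b=cv2.resize(t,(386,360));b=cv2.copyMakeBorder(b,0,a.shape[0]-360,0,0,0)
cv2.imwrite('pics/a1.png',np.hstack([a,b]))
E
```

```text
t: 1.85
tool_pos: [546.0, -167.1, 280.2]
tcp_rot: [0.09, -0.698, 0.088, 0.705]
contact_force: [-1.2, 0.5, -1.4]
width: -0.0
t 1.85 pos [ 545.9653 -167.0568  280.2375] F [-1.1909  0.4908 -1.391 ] w -0.03688792057573613 j6 1.4814026957866362
f in tool [0.0111 0.0025 0.9999] turn units to align z with +-f -0.0031909220956215863
Labove [615.93  92.41 338.  ] shift m [-0.0572 -0.2688 -0.0024]
Lstart [615.93  92.41 270.  ] shift m [ 0.0108 -0.2687 -0.0032]
Lend [582.015 101.055 175.   ] shift m [ 0.1061 -0.2684  0.0308]
Rabove [ 549.43 -166.59  338.  ] shift m [-0.0578 -0.0014 -0.0026]
Rstart [ 549.43 -166.59  270.  ] shift m [ 0.0102 -0.0013 -0.0034]
Rend [ 515.515 -157.945  175.   ] shift m [ 0.1056 -0.001   0.0306]
```

View pics/a1.png

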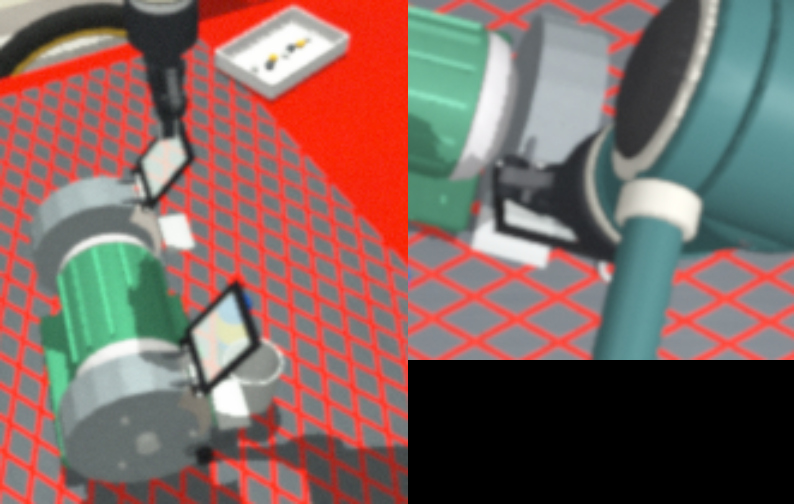

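The fingertip is just above the outer, rear side of the right shield, at (170,130) in the crop, and centred on it. I'll push slowly along the line.

```bash
python3 -m jog '[0,0.004,0,0.001,0, 0,0.008,0,0.002,0, 0,0.012,0,0.003,0, 0,0.016,0,0.004,0, 0,0.02,0,0.005,0, 0,0.024,0,0.007,0, 0,0.028,0,0.008,0, 0,0.032,0,0.009,0, 0,0.036,0,0.01,0, 0,0.04,0,0.011,0, 0,0.044,0,0.012,0, 0,0.048,0,0.013,0]'; python3 go.py
```

```text
t: 2.95
tool_pos: [535.4, -164.1, 236.6]
tcp_rot: [0.09, -0.7, 0.088, 0.703]
contact_force: [-0.7, 0.5, 2.1]
width: 0.0
t 2.95 pos [ 535.368  -164.0953  236.5832] F [-0.6663  0.4854  2.0612] w 0.0306246157986358 j6 1.4795497491448544
f in tool [0.0047 0.0023 1.    ] turn units to align z with +-f -0.002987377859099593
Labove [615.93  92.41 338.  ] shift m [-0.101  -0.2687 -0.0136]
Lstart [615.93  92.41 270.  ] shift m [-0.033  -0.2685 -0.0139]
Lend [582.015 101.055 175.   ] shift m [ 0.0622 -0.2683  0.0206]
Rabove [ 549.43 -166.59  338.  ] shift m [-0.1015 -0.0013 -0.0138]
Rstart [ 549.43 -166.59  270.  ] shift m [-0.0335 -0.0011 -0.0141]
Rend [ 515.515 -157.945  175.   ] shift m [ 0.0617 -0.0009  0.0205]
```

Contact is about 3 N, as expected for this hinge. I'll continue.

```bash
python3 -m jog '[0,0.004,0,0.001,0, 0,0.008,0,0.003,0, 0,0.012,0,0.004,0, 0,0.016,0,0.005,0, 0,0.02,0,0.007,0, 0,0.024,0,0.008,0, 0,0.028,0,0.009,0, 0,0.032,0,0.011,0, 0,0.036,0,0.012,0, 0,0.039,0,0.013,0, 0,0.042,0,0.014,0, 0,0.045,0,0.015,0]'; python3 go.py|grep -E "pos|Rend"
```

```text
t: 3.95
tool_pos: [520.4, -160.1, 191.3]
tcp_rot: [0.09, -0.7, 0.088, 0.703]
contact_force: [1.3, -0.6, 2.0]
width: 0.2
t 3.95 pos [ 520.4207 -160.1498  191.3311] F [ 1.3449 -0.6193  2.0467] w 0.1631072027420087 j6 1.477033539533918
Rend [ 515.515 -157.945  175.   ] shift m [ 0.0164 -0.0009  0.0052]
```

```bash
python3 -m jog '[0,0.002,0,0.001,0, 0,0.004,0,0.001,0, 0,0.006,0,0.002,0, 0,0.008,0,0.003,0, 0,0.01,0,0.003,0]'; python3 go.py|grep -E "pos|Rend"
```

```text
t: 4.37
tool_pos: [517.2, -159.3, 181.1]
tcp_rot: [0.09, -0.7, 0.088, 0.703]
contact_force: [-0.0, 0.4, 2.1]
width: -0.0
t 4.3667 pos [ 517.2274 -159.2822  181.1112] F [-0.0198  0.3693  2.0519] w -0.026619053671332864 j6 1.4765091829164332
Rend [ 515.515 -157.945  175.   ] shift m [ 0.0061 -0.0009  0.002 ]
```

Next come small steps, stopping when the force rises.

```bash
python3 -m jog '[0,0.001,0,0,0, 0,0.002,0,0.001,0, 0,0.003,0,0.001,0, 0,0.004,0,0.001,0]'|grep -E "pos|force"
```

```text
tool_pos: [516.2, -159.0, 177.1]
contact_force: [-0.3, 0.3, 1.4]
```

```bash
python3 -m jog '[0,0.001,0,0,0, 0,0.002,0,0,0, 0,0.003,0,0.001,0]'|grep -E "pos|force"
```

```text
tool_pos: [515.3, -158.8, 174.0]
contact_force: [0.2, -0.8, 2.2]
```

```bash
python3 -m jog '[0,0.001,0,0,0, 0,0.002,0,0,0]'|grep -E "pos|force"
```

```text
tool_pos: [515.2, -158.8, 171.9]
contact_force: [-0.4, -0.4, 1.8]
```

```bash
python3 -m jog '[0,0.001,0,0,0, 0,0.002,0,0,0]'|grep -E "pos|force"
```

```text
tool_pos: [515.4, -158.8, 170.4]
contact_force: [-3.1, 0.7, 9.9]
```

```bash
python3 -m jog '[0,0.001,0,0,0, 0,0.002,0,0,0]'|grep -E "pos|force"
```

```text
tool_pos: [515.5, -158.9, 170.2]
contact_force: [-5.6, 1.4, 15.7]
```

```bash
python3 - <<'E'
from workcell import imaging
import cv2,numpy as np
s=imaging.get_image('scene')[60:270,240:410];t=imaging.get_image('top')[150:290,370:520]
a=cv2.resize(s,None,fx=2.4,fy=2.4);b=cv2.resize(t,(386,360));b=cv2.copyMakeBorder(b,0,a.shape[0]-360,0,0,0)
cv2.imwrite('pics/a2.png',np.hstack([a,b]))
E
```

```text
(no output)
```

View pics/a2.png

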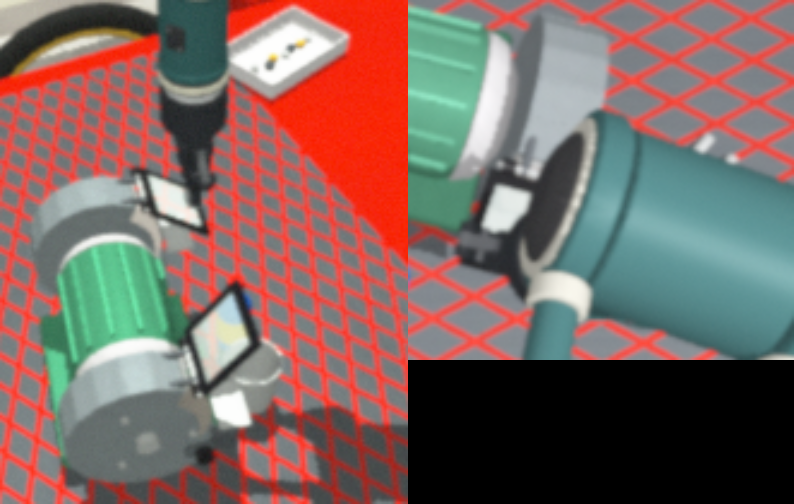

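The right shield is down: the force climbed steeply at z≈170, reaching 16 N, and the picture shows it sloping forward. I'll retreat up and move over to the left shield.

```bash
python3 -m jog '[0,-0.02,0,0,0, 0,-0.06,0,0,0, 0,-0.1,0,0,0, 0,-0.14,0,0,0, 0,-0.165,-0.03,-0.005,0, 0,-0.165,-0.07,-0.015,0, 0,-0.165,-0.11,-0.025,0, 0,-0.165,-0.15,-0.035,0, 0,-0.165,-0.19,-0.035,0, 0,-0.165,-0.23,-0.035,0, 0,-0.165,-0.268,-0.035,0, 0,-0.165,-0.268,-0.035,0]'; python3 go.py
```

```text
t: 6.55
tool_pos: [617.3, 98.1, 334.1]
tcp_rot: [0.089, -0.7, 0.085, 0.704]
contact_force: [0.5, -1.1, 0.0]
width: 0.1
t 6.55 pos [617.2722  98.1387 334.139 ] F [ 0.5084 -1.05    0.0222] w 0.12866648841777312 j6 1.9299593542539617
f in tool [ 0.007  -0.0034  1.    ] turn units to align z with +-f 0.004352023702246676
Labove [615.93  92.41 338.  ] shift m [-0.0039  0.0059 -0.0001]
Lstart [615.93  92.41 270.  ] shift m [ 0.0641  0.0062 -0.0005]
Lend [582.015 101.055 175.   ] shift m [0.1593 0.0065 0.0338]
Rabove [ 549.43 -166.59  338.  ] shift m [-0.0052  0.2733  0.0013]
Rstart [ 549.43 -166.59  270.  ] shift m [0.0628 0.2736 0.0008]
Rend [ 515.515 -157.945  175.   ] shift m [0.1581 0.2739 0.0352]
```

```bash
python3 -m jog '[0,0.015,0.006,0,0, 0,0.03,0.006,0,0, 0,0.045,0.006,0,0, 0,0.054,0.006,0,0, 0,0.054,0.006,0,0]'; python3 go.py|grep Lend;  python3 - <<'E'
from workcell import imaging
import cv2,numpy as np
s=imaging.get_image('scene')[60:270,240:410];t=imaging.get_image('top')[130:270,230:380]
a=cv2.resize(s,None,fx=2.4,fy=2.4);b=cv2.resize(t,(386,360));b=cv2.copyMakeBorder(b,0,a.shape[0]-360,0,0,0)
cv2.imwrite('pics/a3.png',np.hstack([a,b]))
E
```

```text
t: 6.97
tool_pos: [613.6, 92.2, 276.5]
tcp_rot: [0.088, -0.697, 0.085, 0.706]
contact_force: [-0.1, -0.1, 0.1]
width: 0.1
Lend [582.015 101.055 175.   ] shift m [ 0.1019 -0.0006  0.0315]
```

View pics/a3.png

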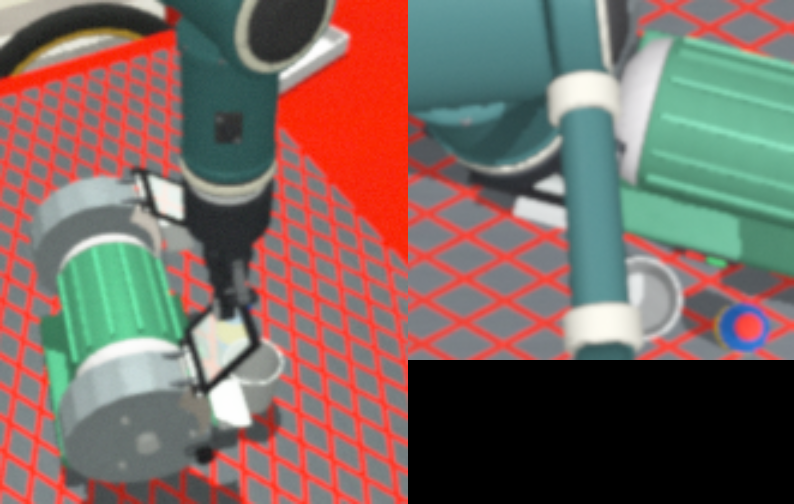

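The tip is at (228,305) in the crop, above the outer side of the left shield, which hasn't moved. I'll use the same push.

```bash
python3 -m jog '[0,0.004,0,0.001,0, 0,0.008,0,0.002,0, 0,0.012,0,0.003,0, 0,0.016,0,0.004,0, 0,0.02,0,0.005,0, 0,0.024,0,0.007,0, 0,0.028,0,0.008,0, 0,0.032,0,0.009,0, 0,0.036,0,0.01,0, 0,0.04,0,0.012,0, 0,0.044,0,0.013,0, 0,0.048,0,0.014,0]'|grep -E "pos|force"; python3 go.py|grep Lend
```

```text
tool_pos: [600.9, 96.1, 231.3]
contact_force: [-1.2, 0.0, 2.8]
Lend [582.015 101.055 175.   ] shift m [0.0565 0.0001 0.0191]
```

```bash
python3 -m jog '[0,0.004,0,0.001,0, 0,0.008,0,0.003,0, 0,0.012,0,0.004,0, 0,0.016,0,0.005,0, 0,0.02,0,0.007,0, 0,0.024,0,0.008,0, 0,0.028,0,0.009,0, 0,0.031,0,0.011,0, 0,0.034,0,0.012,0, 0,0.037,0,0.013,0, 0,0.04,0,0.014,0, 0,0.042,0,0.015,0]'|grep -E "pos|force"; python3 go.py|grep Lend
```

```text
tool_pos: [585.6, 100.1, 188.9]
contact_force: [0.6, -0.5, 2.0]
Lend [582.015 101.055 175.   ] shift m [0.014  0.     0.0036]
```

```bash
python3 -m jog '[0,0.002,0,0.001,0, 0,0.004,0,0.001,0, 0,0.006,0,0.002,0, 0,0.008,0,0.003,0, 0,0.009,0,0.003,0]'|grep -E "pos|force"
```

```text
tool_pos: [582.3, 100.9, 179.6]
contact_force: [0.9, -0.1, 2.4]
```

```bash
python3 -m jog '[0,0.001,0,0,0, 0,0.002,0,0,0, 0,0.003,0,0.001,0, 0,0.004,0,0.001,0]'|grep -E "pos|force"
```

```text
tool_pos: [581.1, 101.2, 175.4]
contact_force: [0.6, -0.7, 1.6]
```

```bash
python3 -m jog '[0,0.001,0,0,0, 0,0.002,0,0,0]'|grep -E "pos|force"
```

```text
tool_pos: [581.0, 101.3, 173.3]
contact_force: [0.3, 0.6, 2.2]
```

```bash
python3 -m jog '[0,0.001,0,0,0, 0,0.002,0,0,0]'|grep -E "pos|force"
```

```text
tool_pos: [581.0, 101.3, 171.2]
contact_force: [0.8, -0.1, 1.6]
```

```bash
python3 -m jog '[0,0.001,0,0,0, 0,0.002,0,0,0]'|grep -E "pos|force"
```

```text
tool_pos: [581.0, 101.3, 169.3]
contact_force: [-1.3, 0.5, 7.2]
```

```bash
python3 -m jog '[0,0.001,0,0,0, 0,0.001,0,0,0]'|grep -E "pos|force"
```

```text
tool_pos: [581.1, 101.3, 169.3]
contact_force: [-2.3, -0.2, 5.2]
```

```bash
python3 -m jog '[0,0.001,0,0,0, 0,0.002,0,0,0, 0,0.003,0,0,0]'|grep -E "pos|force"
```

```text
tool_pos: [581.3, 101.3, 168.9]
contact_force: [-7.7, -0.9, 17.7]
```

On the stop: 17.7 N with no further travel. I'll lift clear and back away.

```bash
python3 -m jog '[0,-0.015,0,0,0, 0,-0.05,0,0,0, 0,-0.09,0,0,0, 0,-0.13,0,0,0, 0,-0.17,0,0.02,0, 0,-0.19,0,0.06,0, 0,-0.19,0,0.1,0, 0,-0.19,0,0.14,0, 0,-0.19,0,0.16,0, 0,-0.19,0,0.16,0, 0,-0.19,0,0.16,0]'; python3 - <<'E'
from workcell import imaging
import cv2,numpy as np
s=imaging.get_image('scene');t=imaging.get_image('top');cv2.imwrite('pics/s4.png',s);cv2.imwrite('pics/t4.png',t)
a=cv2.resize(s[95:265,240:370],None,fx=2.9,fy=2.9);b=cv2.resize(t[110:270,230:496],(420,253));b=cv2.copyMakeBorder(b,0,a.shape[0]-253,0,0,0)
cv2.imwrite('pics/a4.png',np.hstack([a,b]))
E
```

```text
t: 11.65
tool_pos: [426.8, 139.4, 360.5]
tcp_rot: [0.088, -0.699, 0.084, 0.705]
contact_force: [0.8, -0.3, -0.5]
width: -0.2
```

View pics/a4.png

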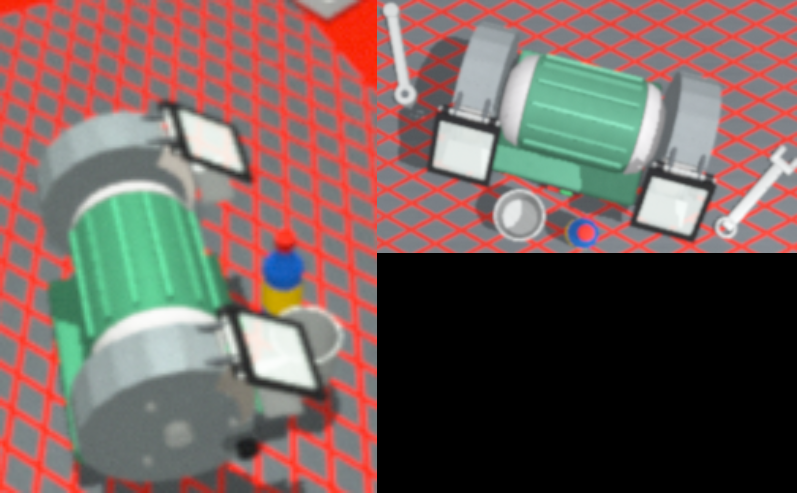

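Both shields slope down forward, and the cup, oil, crank and spanner look unmoved. A quick numeric check on angle and displacement follows.

```bash
python3 - <<'E'
from h import *
import cv2
T=lambda u,v:(230+u/1.579,110+v/1.579); S=lambda u,v:(240+u/2.9,95+v/2.9)
f=np.array([-.969,.247,0])
for n,hl,P in (('L',[645,85,208],[((55,175),(322,395)),((112,184),(297,322))]),('R',[578.5,-174,208],[((257,225),(250,180)),((318,240),(234,121))])):
    m=np.mean([tri(ray('top',T(*a)),ray('scene',S(*b)))[0] for a,b in P],0);v=m-hl
    print(n,m.round(1),'down deg',np.degrees(np.arctan2(-v[2],v@f)).round(1))
g=lambda f:cv2.cvtColor(cv2.imread(f),cv2.COLOR_BGR2GRAY).astype(np.float32)
a,b=g('pics/top0.png'),g('pics/t4.png')
for n,(x0,y0,x1,y1) in dict(motor=(325,140,410,220),gL=(280,120,315,170),gR=(415,150,452,205),cup=(300,225,338,265),oil=(345,245,375,270),crank=(230,105,258,180),span=(456,200,500,250)).items():
    print(n,cv2.phaseCorrelate(a[y0:y1,x0:x1].copy(),b[y0:y1,x0:x1].copy()))
E
```

```text
L [572.  100.  154.4] down deg 35.8
R [ 504.6 -159.8  159.7] down deg 32.7
motor ((0.04433072026399998, 0.15771364582367653), 0.8280282849735684)
gL ((-0.03223408468207367, -0.008358542131251312), 0.9912566500239902)
gR ((-0.0005717608149282682, 0.04160656426411791), 1.0082618214686712)
cup ((-0.14957117446745372, 0.0641444087599119), 0.9184720340371132)
oil ((-0.06916278320998792, 0.4649506006196109), 0.8965517183939616)
crank ((-0.03190712515846705, 0.5172897154912661), 0.9564737718370225)
span ((0.4624524483289214, -0.013776618742181057), 0.9986528373294407)
```

```bash
python3 -c "
from workcell import workorder;print(workorder.job_done())"
```

```text
the job is handed in; nothing more can be done
None
```

Both eye shields are down on their stops, and I've handed the job in at about 11.8 s of the 58 s. I lowered the right one first, then the left, pushing each on its outer face with the shut fingertips at about 50 mm/s and slower near the end. The push took about 2–4 N until each stop, where the force rose sharply to about 17 N (right) and 19 N (left) with almost no further travel.

- **Shield angles:** the final pictures put the left shield 35.8° and the right 32.7° below level, against 35° nominal. The right reads about 2° high. That is within my corner-picking error, and both fingertip stop heights agree (170.2 and 168.9 mm).
- **Other objects:** the grinder, cup, oil bottle, crank and spanner shifted by about half a pixel (roughly 1 mm) or less between the first and last top views. The largest readings were the crank, oil bottle and spanner. I took these as image noise, because the hand never went near them.
- **Hand:** it finished clear of everything at z = 360 mm, with contact force near zero.

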